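# Tidy the dormitory desk into its trays

## Task

Tidy the desk: put the mouse, the charger block, the cream jar and the glue stick each into the wooden tray whose recess has its own outline, with about 10 mm to spare all round. Each must end standing right way up and flat on the floor of its tray, inside the rim, let go and still; leave the green bottle and the red tin where they are.

Things in the scene. Friction and masses are not known exactly. Their poses are not given: they have to be found in the camera images.
- mouse: Black wireless computer mouse, loose, lying on its base: 100 mm long (x) by 58 mm wide (y), 40 mm high; its straight sides run from 8 to 24 mm above its base. Origin: centre of its underside, z up, x along its length.
- charger: White square USB charger block, loose, 46 x 46 mm and 32 mm high, two dark ports on top. Origin: centre of its underside, x and y square to its sides, z up.
- jar: Squat round cream jar, loose, standing, 60 mm diameter and 48 mm high, white with a plain metal lid of the same diameter. Origin: centre of its underside, z up.
- gluestick: Slim glue stick, loose, standing upright, 32 mm diameter and 64 mm high, white with a grey cap. Origin: centre of its underside, z up.
- tray_oblong: Wooden tray with a dark floor and a paler rim, fixed to the desk: 3 mm thick floor, 5 mm wide rim standing 5 mm above the floor (top 8 mm above the desk). Origin: centre of its underside, z up. Oblong recess 120 mm (x) by 78 mm (y), outside 130 x 88 mm.
- tray_square: Wooden tray with a dark floor and a paler rim, fixed to the desk: 3 mm thick floor, 5 mm wide rim standing 5 mm above the floor (top 8 mm above the desk). Origin: centre of its underside, z up. Square recess 66 x 66 mm, outside 76 x 76 mm, sides along its x and y.
- tray_round_large: Wooden tray with a dark floor and a paler rim, fixed to the desk: 3 mm thick floor, 5 mm wide rim standing 5 mm above the floor (top 8 mm above the desk). Origin: centre of its underside, z up. Round recess 80 mm across, outside 90 mm.
- tray_round_small: Wooden tray with a dark floor and a paler rim, fixed to the desk: 3 mm thick floor, 5 mm wide rim standing 5 mm above the floor (top 8 mm above the desk). Origin: centre of its underside, z up. Round recess 52 mm across, outside 62 mm.
- bottle: Bystander: closed green drink bottle, standing, 60 mm diameter, 190 mm high. Origin: centre of its underside. Leave it alone.
- tin: Bystander: round red tin, standing, 72 mm diameter, 50 mm high. Origin: centre of its underside. Leave it alone.

How it is judged:
By the outcome, as a careful person would: the job done as asked, in the order asked, and still so for the second after the job is handed in, with the robot touching nothing.
It also fails if it takes over 128 s, if anything falls off the work surface, if the arm or the gripper's body presses on something with over 40 N, if the wrist force passes 120 N, or if a joint passes its speed limit or range.

## Robot

A 6-joint arm with a two-finger parallel gripper is mounted at the origin on the work surface. World frame = base frame: x ahead of the robot, y to its left, z up, the work surface at z = 0. Lengths are in mm, angles in degrees, forces in N, time in s.
With the tool pointing down it reaches from about 300 to 850 mm from the base axis. Payload 4.2 kg.
Tool frame: the origin (TCP) lies midway between the tips of the shut fingers; the grasp point (between the pads) lies pinch_z behind it (pinch_z is the distance from the TCP to the grasp point, in mm); z points along the fingers, y is the line along which they close (so a half turn about z gives the same grasp; the last joint's range is limited). The gripper opens to 91 mm and grips with 3 to 60 N. Pads are 32 mm wide; open, the fingers measure 118 mm over their backs; the gripper's body (76 mm by 178 mm) begins 60 mm behind the grasp point.
Start: joints at [68.755, 18.312, 89.639, -0, 72.044, -1.146], TCP at [197.601, 539.997, 213.976] pointing down, gripper open.
Joint ranges: [-177.97, 177.97], [-48.28, 115.42], [12.27, 149.76], [-77.06, 257.06], [2.81, 150.46], [-146.56, 146.56]. Speed limits (degrees/s): [147.25, 147.25, 180, 180, 180, 180].

## Interface

Orientations are given as [roll, pitch, yaw] about the fixed x, y, z axes, in that order (R = Rz(yaw) Ry(pitch) Rx(roll)).
In Python, from workcell import state, grab_frame, job_done, masks_of, landmark_of, pinch_z gives the robot as it stands. The module is installed in compiled form; this text tells all that it offers.
- The arm moves only by the tool move_arm, never from a script. Its argument "plan" is a list of rows, each an object of numbers: "x", "y", "z": the shift along the tool's x, y, z in mm; "rx", "ry", "rz": the turn, a rotation vector about the tool's x, y, z in rad. A call has 1 to 10 rows; each row shifts and turns the commanded pose from where the row before left it, along the tool's axes as they then stand; what a row does not reach is not made up. A row lasts 1/10 s, in which the tool goes at most 50 mm and 8.59 degrees, less where a joint would pass 70% of its speed; a pose out of reach is approached as far as the arm can. A call is refused whole if a number of a shift passes 50 or a number of a turn 0.15, either way. A call with a gripper value outside its range is refused whole. "grip" is the opening, from 0 (shut) to 1 (fully open), set as the call begins (left out, the last holds). The fingers move at their own pace and stop on an object; "squeeze" is the grip in N (left out, the last holds). Time passes only in rows, so rows that do not move let the fingers close. It gives the time, the measured TCP pose, the force, the opening and the grip force at its end, in the units of the state.
- state(): the state, without advancing time (a new reading comes with each control period).
- grab_frame(name): name is "scene" or "top" or "wrist"; returns a dict with "img" (400x640x3 uint8, red, green, blue), "z_map" (400x640 float32, mm along the optical axis (not along the pixel's ray), 0 where there is no reading), "fx", "fy", "cx", "cy" (pixels), "dist" ([k1, k2, p1, p2, k3] as OpenCV has them; the pictures are not rectified), "rvec" (rotation vector, rad) and "tvec" (3), from world to camera coordinates, as OpenCV has them. Camera axes: x right, y down, z forward; pixel columns grow to the right and rows downward; lengths in mm; the calibration is good to about 2 mm. A picture is of the moment at which its call begins.
- job_done(): hands the job in; it is judged then, once.
Trained networks look in the newest picture that a camera, given by its name, has taken for a name from the list of things; names that differ only in an ending like _2 or _b are one class to them, and where a whole thing is asked for, a point or a joint stands for the part that bears it (a point fixed in the world has none). Each returns a list of dicts, best first, with "p" (0 to 1); they miss things now and then, are a little off and sometimes report something else, mostly with a low value. They report only what shows in the picture. A call takes as long as a camera call.
- masks_of(camera, label): "pixels" (400x640 bool, what is visible of it) and "box" ([centre column, centre row, width, height] in pixels, round what is visible of it).
- landmark_of(camera, label): "point" ([column, row] in pixels: a listed point, or the origin of a listed thing).
The state is a dict: "time_s": time; "qpos": joint angles; "qvel": joint speeds; "effort": joint torques, N m; "ee_pos": TCP position; "ee_rot": TCP orientation; "force": force on the tool from outside, world axes, zero at the start; "torque": the same for the moment, N m; "gripper_width": finger opening in mm; "gripper_force": force on a finger pad.
Only numpy, scipy, OpenCV 4.12 (cv2) and the standard library are available. Lean on these libraries where they do the work, as an engineer would, in place of code of your own. Each camera call takes 0.05 s, during which the arm holds its last target. There are 200 camera calls.

## Working session

There is one attempt and no reset: what is moved stays moved. The work goes in short steps, Python scripts to look and compute and a tool call to move; the robot and the scene stay as the last step left them, time stands still between calls to the robot, and variables do not carry over. Pictures are saved under pics/ and viewed, at most 14 in all, crops included, and the job is handed in when it is done.

Besides the shell and the picture viewer there is one more tool, called as name([rows], argument=value, ...), one row to a line, values as JSON. move_arm: Moves the arm, as the interface text tells. Its arguments: {"type":"object","properties":{"plan":{"type":"array","items":{"type":"object","properties":{"x":{"type":"number"},"y":{"type":"number"},"z":{"type":"number"},"rx":{"type":"number"},"ry":{"type":"number"},"rz":{"type":"number"}}}},"grip":{"type":"number"},"squeeze":{"type":"number"}},"required":["plan"]}

```bash
mkdir -p pics
cat > h.py <<'E'
import numpy as np, cv2
from workcell import *
def cloud(f, m=None):
    K=np.array([[f['fx'],0,f['cx']],[0,f['fy'],f['cy']],[0,0,1]]); 
    m=(f['z_map']>0) if m is None else m&(f['z_map']>0)
    v,u=np.nonzero(m); z=f['z_map'][v,u].astype(float)
    n=cv2.undistortPoints(np.c_[u,v].astype(float)[:,None],K,np.array(f['dist'],float))[:,0]
    R=cv2.Rodrigues(np.array(f['rvec'],float))[0]
    return (np.c_[n*z[:,None],z]-np.array(f['tvec'],float).ravel())@R, u, v
def save(f,n): cv2.imwrite('pics/'+n,f['img'][:,:,::-1])
E
python3 - <<'E'
from h import *
print(state(), pinch_z)
for c in ['top','scene']:
    f=grab_frame(c); save(f,c+'1.png')
    for n in ['mouse','charger','jar','gluestick','tray_oblong','tray_square','tray_round_large','tray_round_small','bottle','tin']:
        for r in masks_of(c,n)[:2]:
            P,u,v=cloud(f,r['pixels'])
            if len(P)<5: continue
            hi=P[P[:,2]>np.percentile(P[:,2],95)-6]
            rect=cv2.minAreaRect(P[:,:2].astype(np.float32))
            print(c,n,round(r['p'],2),np.round(r['box']),len(P),'zmax',np.percentile(P[:,2],[5,50,95]).round(),'rect',np.round(rect[0]),np.round(rect[1]),round(rect[2],1))
E
```

```text
{'time_s': 0.0, 'qpos': array([ 6.87537758e+01,  1.83516776e+01,  8.97079762e+01, -6.48390340e-04,
        7.20429661e+01, -1.14454212e+00]), 'qvel': array([ 0.03831812, -0.03921494,  0.00140062, -0.05934323, -0.00406773,
       -0.00567201]), 'effort': array([ 2.15116620e-04, -4.12457085e+01, -2.31976193e+01,  7.27239694e-02,
        4.55900794e-02, -1.36270455e-04]), 'ee_pos': array([197.42335478, 539.49733994, 213.10927494]), 'ee_rot': array([-1.79897388e+02, -1.43347651e-03,  1.59898517e+02]), 'force': array([-0.0296723 ,  1.01672952,  0.52248584]), 'torque': array([-0.03047354, -0.00907553,  0.01234586]), 'gripper_force': 0.0, 'gripper_width': 91.07600369599096} 18.8
top mouse 0.8 [330. 241.  21.  40.] 907 zmax [27. 38. 43.] rect [477. -21.] [99. 58.] 6.1
top charger 0.8 [415. 277.  28.  24.] 357 zmax [23. 32. 35.] rect [ 404. -236.] [45. 44.] 73.8
top jar 0.61 [493. 237.  32.  21.] 594 zmax [15. 47. 51.] rect [ 512. -421.] [60. 57.] 77.2
top gluestick 0.6 [415. 276.  26.  24.] 421 zmax [ 2. 31. 35.] rect [ 406. -241.] [54. 51.] 73.7
top gluestick 0.49 [218. 262.  18.  15.] 188 
[... 934 characters left out ...]
gluestick 0.68 [423. 192.  13.  18.] 195 zmax [ 1. 43. 63.] rect [403. 259.] [30. 58.] 63.4
scene tray_oblong 0.93 [453. 243.  37.  43.] 1248 zmax [-3.  1.  7.] rect [509. 396.] [143.  96.] 15.6
scene tray_square 0.64 [253. 182.  33.  27.] 463 zmax [-3.  2.  8.] rect [ 630. -237.] [81. 76.] 66.0
scene tray_round_large 0.72 [387. 239.  28.  27.] 636 zmax [-2.  2.  7.] rect [598. 221.] [86. 88.] 71.8
scene tray_round_small 0.59 [322. 221.  22.  19.] 293 zmax [-3.  2.  8.] rect [636.  20.] [63. 64.] 17.4
scene bottle 0.94 [194. 154.  28.  56.] 797 zmax [ 11.  97. 185.] rect [ 640. -465.] [215.  62.] 52.7
scene tin 0.84 [295. 260.  24.  27.] 572 zmax [12. 46. 51.] rect [801.  37.] [68. 66.] 52.5
```

View pics/top1.png

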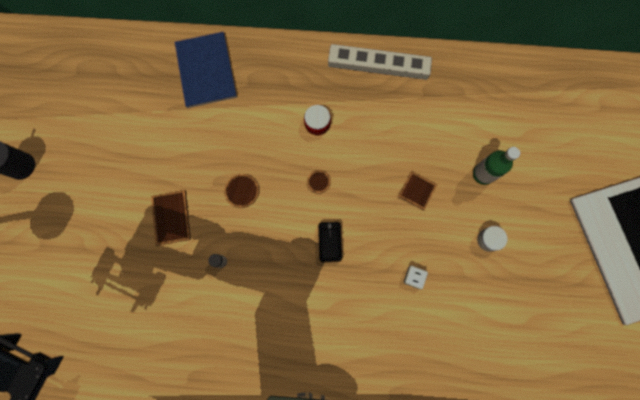

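Run:
```python
from h import *
f=grab_frame('top'); P,u,v=cloud(f)
for n,c,r,lo,hi in [('mouse',(477,-21),75,10,60),('charger',(404,-236),45,22,45),('jar',(512,-421),50,35,60),('glue',(405,255),40,50,80),('tin',(795,36),60,40,60),('bottle',(625,-450),80,150,210),('obl',(511,395),85,5,14),('sq',(629,-239),60,5,14),('rl',(596,219),60,5,14),('rs',(635,18),45,5,14)]:
    m=(np.hypot(P[:,0]-c[0],P[:,1]-c[1])<r)&(P[:,2]>lo)&(P[:,2]<hi); Q=P[m]
    if len(Q)<5: print(n,'none');continue
    a=cv2.minAreaRect(Q[:,:2].astype(np.float32)); b=cv2.minEnclosingCircle(Q[:,:2].astype(np.float32))
    print(n,len(Q),np.round(a[0],1),np.round(a[1]),round(a[2],1),'circ',np.round(b[0],1),round(b[1],1),'mean',Q.mean(0).round(1))
```

```text
mouse 917 [477.2 -20.6] [100.  58.] 6.1 circ [477.1 -20.7] 54.0 mean [475.8 -20.5  36. ]
charger 366 [ 405.  -236.9] [46. 46.] 73.6 circ [ 404.5 -236.2] 30.2 mean [ 404.6 -236.3   31.8]
jar 508 [ 512.2 -420.9] [59. 59.] 36.7 circ [ 511.8 -421. ] 30.6 mean [ 511.6 -419.4   47.5]
glue 149 [409.3 250.7] [29. 30.] 5.0 circ [409.1 251.5] 16.0 mean [409.  250.   63.3]
tin 533 [794.4  35.8] [67. 65.] 58.5 circ [794.   35.7] 35.1 mean [792.8  35.2  49.5]
bottle 167 [ 682.3 -410.9] [21. 27.] 35.6 circ [ 684.7 -409.2] 14.1 mean [ 680.8 -407.4  181.1]
obl 570 [512.5 390.9] [136. 104.] 10.4 circ [511.1 395.1] 78.5 mean [509.1 394.5   7.3]
sq 352 [ 624.4 -240.2] [83. 97.] 66.8 circ [ 624.3 -237.5] 54.0 mean [ 628.1 -239.1    7.6]
rl 314 [594.9 219.7] [90. 92.] 26.7 circ [595.  219.6] 57.3 mean [594.8 218.2   7.3]
rs 191 [633.2  20.3] [60. 60.] 50.6 circ [633.6  20.2] 33.9 mean [633.4  19.3   7.5]
```

The top picture agrees with the networks. Mouse at px (330,241), charger (415,277), jar (493,237), glue stick (217,261). Trays: oblong (172,217), large round (242,191), small round (319,181), square (418,190). The bottle leans out to (500,160) by perspective and the tin is at (317,120).

```bash
cat > go.py <<'E'
import sys
from h import *
x,y,z,yaw=map(float,sys.argv[1:5]); s=state(); p=s['ee_pos']; y0=s['ee_rot'][2]
d=(yaw-y0+180)%360-180; a=np.radians(yaw); D=np.array([x,y,z])-p
t=np.array([np.cos(a)*D[0]+np.sin(a)*D[1], np.sin(a)*D[0]-np.cos(a)*D[1], -D[2]])
print('pos',p.round(1),'rot',s['ee_rot'].round(1),'q',s['qpos'].round(),'t',round(s['time_s'],1),'w',round(s['gripper_width'],1))
print('rz total',round(-np.radians(d),3),'then tool shift',t.round(1),'rows>=',np.linalg.norm(t)/50)
E
python3 go.py 477 -20.5 150 186.1
python3 - <<'E'
from h import *
f=grab_frame('scene'); P,u,v=cloud(f)
for lo,hi in [(20,60),(60,100),(100,140),(150,200)]:
    Q=P[(abs(P[:,0]-660)<80)&(abs(P[:,1]+430)<80)&(P[:,2]>lo)&(P[:,2]<hi)]; print(lo,len(Q),np.median(Q,0).round())
f=grab_frame('top')
# tray angle via mask of nets, edges eroded
for n,i in [('tray_oblong',0),('tray_square',1)]:
    r=masks_of('top',n)
    for q in r[:2]:
        Q=cloud(f,q['pixels'])[0]; print(n,q['p'],[np.round(w,1) for w in cv2.minAreaRect(Q[:,:2].astype(np.float32))])
E
```

```text
pos [197.6 540.  214. ] rot [180.   -0.  159.9] q [69. 18. 90.  0. 72. -1.] t 1.1 w 91.4
rz total -0.457 then tool shift [-218.3 -587.    64. ] rows>= 12.590657564291
20 161 [ 703. -384.   41.]
60 178 [ 703. -385.   81.]
100 259 [ 698. -392.  123.]
150 123 [ 690. -401.  181.]
tray_oblong 0.61 [array([511.6, 396.6]), array([138.5,  93.7]), np.float64(13.9)]
tray_square 0.93 [array([ 627.5, -237.5]), array([76.5, 75.1]), np.float64(65.4)]
tray_square 0.3 [array([478.4, -21.1]), array([103.1,  61.8]), np.float64(4.3)]
```

move_arm([
  {"rz": -0.114},
  {"rz": -0.114},
  {"rz": -0.114},
  {"rz": -0.115},
  {"x": -15.6, "y": -41.9, "z": 2},
  {"x": -15.6, "y": -41.9, "z": 2},
  {"x": -15.6, "y": -41.9, "z": 2},
  {"x": -15.6, "y": -41.9, "z": 2},
  {"x": -15.6, "y": -41.9, "z": 2},
  {"x": -15.6, "y": -41.9, "z": 2},
], grip=1, squeeze=25)

```text
schema error: expected keys x, y, z, rx, ry, rz
```

move_arm([
  {"x": -15.6, "y": -41.9, "z": 6},
  {"x": -15.6, "y": -41.9, "z": 6},
  {"x": -15.6, "y": -41.9, "z": 6},
  {"x": -15.6, "y": -41.9, "z": 6},
  {"x": -15.6, "y": -41.9, "z": 6},
  {"x": -15.6, "y": -41.9, "z": 6},
  {"x": -15.6, "y": -41.9, "z": 6},
  {"x": -15.6, "y": -41.9, "z": 6},
  {"z": 4},
  {},
])

```text
schema error: expected keys x, y, z, rx, ry, rz
```

```bash
python3 go.py 477 -20.5 7 186.1
python3 - <<'E'
from h import *
f=grab_frame('wrist'); save(f,'w1.png')
r=masks_of('wrist','mouse')
for q in r[:2]:
    Q=cloud(f,q['pixels'])[0]; print(q['p'],[np.round(w,1) for w in cv2.minAreaRect(Q[:,:2].astype(np.float32))],Q[:,2].max())
E
```

```text
pos [197.6 540.  214. ] rot [180.   -0.  159.9] q [69. 18. 90.  0. 72. -1.] t 1.4 w 91.1
rz total -0.457 then tool shift [-218.3 -587.   207. ] rows>= 13.191972445058461
```

move_arm([
  {"x": 0, "y": 0, "z": 0, "rx": 0, "ry": 0, "rz": -0.114},
  {"x": 0, "y": 0, "z": 0, "rx": 0, "ry": 0, "rz": -0.114},
  {"x": 0, "y": 0, "z": 0, "rx": 0, "ry": 0, "rz": -0.114},
  {"x": 0, "y": 0, "z": 0, "rx": 0, "ry": 0, "rz": -0.115},
  {"x": -15.6, "y": -41.9, "z": 2, "rx": 0, "ry": 0, "rz": 0},
  {"x": -15.6, "y": -41.9, "z": 2, "rx": 0, "ry": 0, "rz": 0},
  {"x": -15.6, "y": -41.9, "z": 2, "rx": 0, "ry": 0, "rz": 0},
  {"x": -15.6, "y": -41.9, "z": 2, "rx": 0, "ry": 0, "rz": 0},
  {"x": -15.6, "y": -41.9, "z": 2, "rx": 0, "ry": 0, "rz": 0},
  {"x": -15.6, "y": -41.9, "z": 2, "rx": 0, "ry": 0, "rz": 0},
], grip=1, squeeze=25)

```text
time_s: 2.45
ee_pos: [317.8, 298.4, 202.1]
ee_rot: [180.0, 0.0, -173.9]
force: [1.7, -0.2, -0.5]
gripper_width: 91.8
gripper_force: 0.0
```

move_arm([
  {"x": -15.6, "y": -41.9, "z": 6, "rx": 0, "ry": 0, "rz": 0},
  {"x": -15.6, "y": -41.9, "z": 6, "rx": 0, "ry": 0, "rz": 0},
  {"x": -15.6, "y": -41.9, "z": 6, "rx": 0, "ry": 0, "rz": 0},
  {"x": -15.6, "y": -41.9, "z": 6, "rx": 0, "ry": 0, "rz": 0},
  {"x": -15.6, "y": -41.9, "z": 6, "rx": 0, "ry": 0, "rz": 0},
  {"x": -15.6, "y": -41.9, "z": 6, "rx": 0, "ry": 0, "rz": 0},
  {"x": -15.6, "y": -41.9, "z": 6, "rx": 0, "ry": 0, "rz": 0},
  {"x": -15.6, "y": -41.9, "z": 6, "rx": 0, "ry": 0, "rz": 0},
  {"x": 0, "y": 0, "z": 4, "rx": 0, "ry": 0, "rz": 0},
  {"x": 0, "y": 0, "z": 0, "rx": 0, "ry": 0, "rz": 0},
])

```text
time_s: 3.45
ee_pos: [476.5, -20.8, 149.2]
ee_rot: [180.0, -0.1, -174.1]
force: [-0.6, -0.3, 0.1]
gripper_width: 91.0
gripper_force: 0.0
```

```bash
python3 go.py 477 -20.5 7 186.1
python3 - <<'E'
from h import *
f=grab_frame('wrist'); save(f,'w1.png')
r=masks_of('wrist','mouse')
for q in r[:2]:
    Q=cloud(f,q['pixels'])[0]; print(q['p'],[np.round(w,1) for w in cv2.minAreaRect(Q[:,:2].astype(np.float32))],Q[:,2].max())
E
```

```text
pos [476.5 -20.8 149.2] rot [ 1.800e+02 -1.000e-01 -1.741e+02] q [  -4.   13.  108.    0.   60. -100.] t 3.5 w 91.0
rz total -0.003 then tool shift [ -0.5   0.2 142.2] rows>= 2.8443517912926195
```

View pics/w1.png

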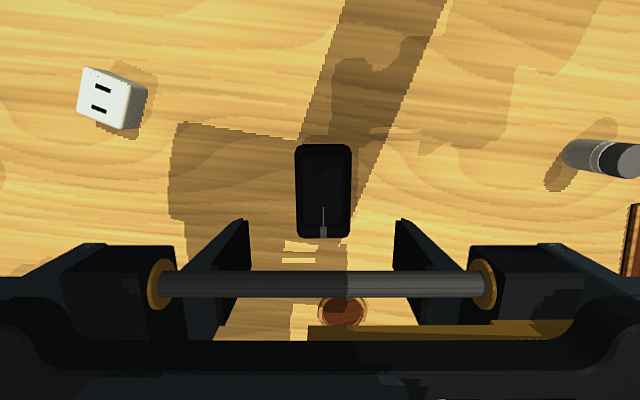

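move_arm([
  {"x": 0, "y": 0, "z": 30, "rx": 0, "ry": 0, "rz": 0},
  {"x": 0, "y": 0, "z": 30, "rx": 0, "ry": 0, "rz": 0},
  {"x": 0, "y": 0, "z": 20, "rx": 0, "ry": 0, "rz": 0},
  {"x": 0, "y": 0, "z": 10, "rx": 0, "ry": 0, "rz": 0},
  {"x": 0, "y": 0, "z": 0, "rx": 0, "ry": 0, "rz": 0},
])

```text
time_s: 4.05
ee_pos: [476.0, -19.1, 59.4]
ee_rot: [180.0, -0.1, -173.8]
force: [-0.4, -0.5, 0.3]
gripper_width: 91.2
gripper_force: 0.0
```

The wrist picture shows the mouse at px (323,190), square between the open fingers at columns 235 and 405. The charger is at (112,98) and the small round tray at (342,312). The alignment is good.

move_arm([
  {"x": 0, "y": 0, "z": 25, "rx": 0, "ry": 0, "rz": 0},
  {"x": 0, "y": 0, "z": 15, "rx": 0, "ry": 0, "rz": 0},
  {"x": 0, "y": 0, "z": 10, "rx": 0, "ry": 0, "rz": 0},
  {"x": 0, "y": 0, "z": 3, "rx": 0, "ry": 0, "rz": 0},
  {"x": 0, "y": 0, "z": 0, "rx": 0, "ry": 0, "rz": 0},
])

```text
time_s: 4.55
ee_pos: [477.4, -20.0, 7.4]
ee_rot: [-180.0, 0.0, -173.9]
force: [0.4, -0.0, 0.7]
gripper_width: 91.2
gripper_force: 0.0
```

move_arm([
  {"x": 0, "y": 0, "z": 0, "rx": 0, "ry": 0, "rz": 0},
  {"x": 0, "y": 0, "z": 0, "rx": 0, "ry": 0, "rz": 0},
  {"x": 0, "y": 0, "z": 0, "rx": 0, "ry": 0, "rz": 0},
  {"x": 0, "y": 0, "z": 0, "rx": 0, "ry": 0, "rz": 0},
  {"x": 0, "y": 0, "z": 0, "rx": 0, "ry": 0, "rz": 0},
  {"x": 0, "y": 0, "z": 0, "rx": 0, "ry": 0, "rz": 0},
  {"x": 0, "y": 0, "z": 0, "rx": 0, "ry": 0, "rz": 0},
  {"x": 0, "y": 0, "z": 0, "rx": 0, "ry": 0, "rz": 0},
], grip=0, squeeze=25)

```text
time_s: 5.35
ee_pos: [477.1, -20.1, 7.2]
ee_rot: [180.0, 0.0, -173.9]
force: [-0.9, -0.1, 4.4]
gripper_width: 58.1
gripper_force: 25.0
```

move_arm([
  {"x": 0, "y": 0, "z": -15, "rx": 0, "ry": 0, "rz": 0},
  {"x": 0, "y": 0, "z": -30, "rx": 0, "ry": 0, "rz": 0},
  {"x": 0, "y": 0, "z": -30, "rx": 0, "ry": 0, "rz": 0},
  {"x": 0, "y": 0, "z": -25, "rx": 0, "ry": 0, "rz": 0},
  {"x": 0, "y": 0, "z": 0, "rx": 0, "ry": 0, "rz": 0},
])

```text
time_s: 5.85
ee_pos: [479.2, -20.3, 109.7]
ee_rot: [-179.9, 0.4, -173.9]
force: [0.8, -0.7, -1.1]
gripper_width: 57.9
gripper_force: 25.0
```

```bash
python3 go.py 511.5 395.5 110 193.6; python3 -c "
from h import *
f=grab_frame('wrist'); save(f,'w2.png')"
```

```text
pos [479.2 -20.3 109.7] rot [-179.9    0.4 -173.9] q [  -4.   15.  111.   -0.   54. -100.] t 5.8 w 57.9
rz total -0.131 then tool shift [-1.292e+02  3.966e+02 -3.000e-01] rows>= 8.34198421472292
```

View pics/w2.png

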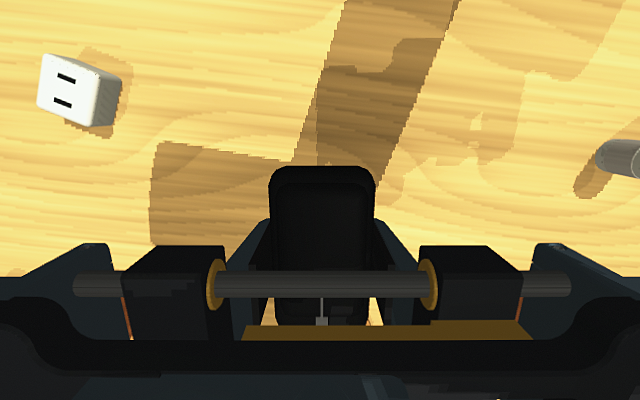

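The mouse is held between the fingers at px (322,245) and lifted level. Next, carry it to the oblong tray.

move_arm([
  {"x": 0, "y": 0, "z": 0, "rx": 0, "ry": 0, "rz": -0.065},
  {"x": 0, "y": 0, "z": 0, "rx": 0, "ry": 0, "rz": -0.066},
  {"x": -5, "y": 15, "z": 0, "rx": 0, "ry": 0, "rz": 0},
  {"x": -11, "y": 33, "z": 0, "rx": 0, "ry": 0, "rz": 0},
  {"x": -13, "y": 40, "z": 0, "rx": 0, "ry": 0, "rz": 0},
  {"x": -13, "y": 40, "z": 0, "rx": 0, "ry": 0, "rz": 0},
  {"x": -13, "y": 40, "z": 0, "rx": 0, "ry": 0, "rz": 0},
  {"x": -13, "y": 40, "z": 0, "rx": 0, "ry": 0, "rz": 0},
  {"x": -13, "y": 40, "z": 0, "rx": 0, "ry": 0, "rz": 0},
  {"x": -13, "y": 40, "z": 0, "rx": 0, "ry": 0, "rz": 0},
])

```text
time_s: 6.9
ee_pos: [499.4, 283.0, 104.6]
ee_rot: [-179.9, -0.2, -166.4]
force: [0.6, -0.9, -1.5]
gripper_width: 57.9
gripper_force: 25.0
```

move_arm([
  {"x": -13, "y": 40, "z": 0, "rx": 0, "ry": 0, "rz": 0},
  {"x": -11, "y": 33, "z": 0, "rx": 0, "ry": 0, "rz": 0},
  {"x": -8, "y": 25, "z": 0, "rx": 0, "ry": 0, "rz": 0},
  {"x": -3, "y": 10, "z": 0, "rx": 0, "ry": 0, "rz": 0},
  {"x": 0, "y": 0, "z": 0, "rx": 0, "ry": 0, "rz": 0},
  {"x": 0, "y": 0, "z": 0, "rx": 0, "ry": 0, "rz": 0},
])

```text
time_s: 7.5
ee_pos: [508.7, 393.5, 105.8]
ee_rot: [-179.9, -0.1, -166.4]
force: [-0.9, -0.2, -0.7]
gripper_width: 57.9
gripper_force: 25.0
```

```bash
python3 go.py 511.5 395.5 11 193.6; python3 -c "
from h import *
f=grab_frame('wrist'); save(f,'w3.png')"
```

```text
pos [508.7 393.5 105.8] rot [-1.799e+02 -1.000e-01 -1.664e+02] q [ 37.  29.  89.  -0.  62. -67.] t 7.5 w 57.9
rz total -0.0 then tool shift [-3.2  1.3 94.8] rows>= 1.8970561426509456
```

View pics/w3.png

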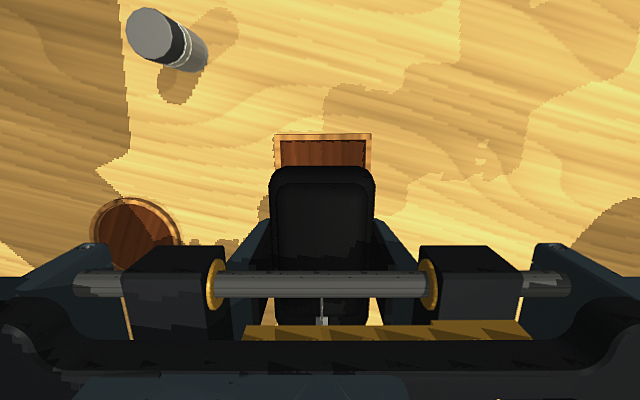

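The tray rim spans px columns 273–372 and is centred and square behind the mouse (269–376). Now lower it.

move_arm([
  {"x": -3.2, "y": 1.3, "z": 20, "rx": 0, "ry": 0, "rz": 0},
  {"x": 0, "y": 0, "z": 30, "rx": 0, "ry": 0, "rz": 0},
  {"x": 0, "y": 0, "z": 20, "rx": 0, "ry": 0, "rz": 0},
  {"x": 0, "y": 0, "z": 10, "rx": 0, "ry": 0, "rz": 0},
  {"x": 0, "y": 0, "z": 5, "rx": 0, "ry": 0, "rz": 0},
  {"x": 0, "y": 0, "z": 4, "rx": 0, "ry": 0, "rz": 0},
  {"x": 0, "y": 0, "z": 3, "rx": 0, "ry": 0, "rz": 0},
  {"x": 0, "y": 0, "z": 0, "rx": 0, "ry": 0, "rz": 0},
  {"x": 0, "y": 0, "z": 0, "rx": 0, "ry": 0, "rz": 0},
])

```text
time_s: 8.45
ee_pos: [512.4, 397.4, 15.6]
ee_rot: [180.0, 0.1, -166.4]
force: [-0.4, -0.5, -0.9]
gripper_width: 57.6
gripper_force: 25.0
```

move_arm([
  {"x": 1.3, "y": -1.6, "z": 2, "rx": 0, "ry": 0, "rz": 0},
  {"x": 0, "y": 0, "z": 1.5, "rx": 0, "ry": 0, "rz": 0},
  {"x": 0, "y": 0, "z": 1, "rx": 0, "ry": 0, "rz": 0},
  {"x": 0, "y": 0, "z": 0, "rx": 0, "ry": 0, "rz": 0},
  {"x": 0, "y": 0, "z": 0, "rx": 0, "ry": 0, "rz": 0},
])

```text
time_s: 8.95
ee_pos: [511.2, 395.3, 10.4]
ee_rot: [180.0, 0.0, -166.4]
force: [0.2, 0.6, -0.1]
gripper_width: 57.6
gripper_force: 25.0
```

move_arm([
  {"x": 0, "y": 0, "z": 0, "rx": 0, "ry": 0, "rz": 0},
  {"x": 0, "y": 0, "z": 0, "rx": 0, "ry": 0, "rz": 0},
  {"x": 0, "y": 0, "z": 0, "rx": 0, "ry": 0, "rz": 0},
  {"x": 0, "y": 0, "z": 0, "rx": 0, "ry": 0, "rz": 0},
  {"x": 0, "y": 0, "z": 0, "rx": 0, "ry": 0, "rz": 0},
  {"x": 0, "y": 0, "z": 0, "rx": 0, "ry": 0, "rz": 0},
], grip=0.95)

```text
time_s: 9.55
ee_pos: [511.2, 395.3, 10.5]
ee_rot: [180.0, 0.0, -166.4]
force: [-0.3, 0.1, 0.4]
gripper_width: 86.9
gripper_force: 0.0
```

move_arm([
  {"x": 0, "y": 0, "z": -15, "rx": 0, "ry": 0, "rz": 0},
  {"x": 0, "y": 0, "z": -30, "rx": 0, "ry": 0, "rz": 0},
  {"x": 0, "y": 0, "z": -45, "rx": 0, "ry": 0, "rz": 0},
  {"x": 0, "y": 0, "z": -45, "rx": 0, "ry": 0, "rz": 0},
  {"x": 0, "y": 0, "z": -15, "rx": 0, "ry": 0, "rz": 0},
  {"x": 0, "y": 0, "z": 0, "rx": 0, "ry": 0, "rz": 0},
])

```text
time_s: 10.15
ee_pos: [512.8, 396.4, 165.2]
ee_rot: [179.8, 0.4, -166.4]
force: [0.5, -0.8, -0.1]
gripper_width: 86.3
gripper_force: 0.0
```

```bash
python3 -c "
from h import *
f=grab_frame('wrist'); save(f,'w4.png')";python3 go.py 404.5 -236.5 150 163.6
```

```text
pos [511.6 395.6 162.5] rot [ 179.9    0.2 -166.4] q [ 37.  27.  84.   0.  69. -67.] t 10.2 w 86.5
rz total 0.523 then tool shift [ -75.7 -636.6   12.5] rows>= 12.824041240369624
```

View pics/w4.png

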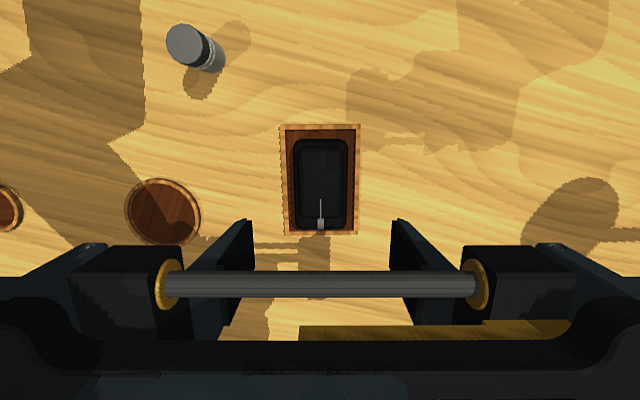

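The mouse sits in the recess at px (321,185), inside the rim (280–360). On to the charger.

move_arm([
  {"x": 0, "y": 0, "z": 0, "rx": 0, "ry": 0, "rz": 0.131},
  {"x": 0, "y": 0, "z": 0, "rx": 0, "ry": 0, "rz": 0.131},
  {"x": 0, "y": 0, "z": 0, "rx": 0, "ry": 0, "rz": 0.131},
  {"x": 0, "y": 0, "z": 0, "rx": 0, "ry": 0, "rz": 0.13},
  {"x": -5.4, "y": -45, "z": 0, "rx": 0, "ry": 0, "rz": 0},
  {"x": -5.4, "y": -45, "z": 0, "rx": 0, "ry": 0, "rz": 0},
  {"x": -5.4, "y": -45, "z": 0, "rx": 0, "ry": 0, "rz": 0},
  {"x": -5.4, "y": -45, "z": 0, "rx": 0, "ry": 0, "rz": 0},
  {"x": -5.4, "y": -45, "z": 0, "rx": 0, "ry": 0, "rz": 0},
  {"x": -5.4, "y": -45, "z": 0, "rx": 0, "ry": 0, "rz": 0},
])

```text
time_s: 11.2
ee_pos: [464.3, 125.1, 158.8]
ee_rot: [-179.9, -0.2, 163.7]
force: [1.2, -0.1, -0.0]
gripper_width: 86.8
gripper_force: 0.0
```

move_arm([
  {"x": -5.4, "y": -45, "z": 0, "rx": 0, "ry": 0, "rz": 0},
  {"x": -5.4, "y": -45, "z": 0, "rx": 0, "ry": 0, "rz": 0},
  {"x": -5.4, "y": -45, "z": 0, "rx": 0, "ry": 0, "rz": 0},
  {"x": -5.4, "y": -45, "z": 0, "rx": 0, "ry": 0, "rz": 0},
  {"x": -5.4, "y": -45, "z": 0, "rx": 0, "ry": 0, "rz": 0},
  {"x": -5.4, "y": -45, "z": 0, "rx": 0, "ry": 0, "rz": 0},
  {"x": -5.4, "y": -45, "z": 0, "rx": 0, "ry": 0, "rz": 0},
  {"x": -5.4, "y": -45, "z": 0, "rx": 0, "ry": 0, "rz": 0},
  {"x": 0, "y": 0, "z": 0, "rx": 0, "ry": 0, "rz": 0},
  {"x": 0, "y": 0, "z": 0, "rx": 0, "ry": 0, "rz": 0},
])

```text
time_s: 12.2
ee_pos: [404.8, -230.6, 158.9]
ee_rot: [179.9, -0.2, 163.5]
force: [-1.0, 0.8, -0.3]
gripper_width: 86.4
gripper_force: 0.0
```

```bash
python3 go.py 404.5 -236.5 8 163.6;  python3 - <<'E'
from h import *
f=grab_frame('top'); P,u,v=cloud(f)
Q=P[(np.hypot(P[:,0]-511,P[:,1]-395)<90)&(P[:,2]>16)&(P[:,2]<50)]
a=cv2.minAreaRect(Q[:,:2].astype(np.float32)); print([np.round(w,1) for w in a],np.percentile(Q[:,2],98))
Q=P[(np.hypot(P[:,0]-404,P[:,1]+236)<40)&(P[:,2]>25)&(P[:,2]<38)]
if len(Q)>9:print(len(Q),[np.round(w,1) for w in cv2.minAreaRect(Q[:,:2].astype(np.float32))])
E
```

```text
pos [ 404.8 -230.6  158.9] rot [179.9  -0.2 163.5] q [ -31.   11.  108.    0.   61. -105.] t 12.2 w 86.4
rz total -0.002 then tool shift [ -1.4  -5.8 150.9] rows>= 3.02063563465738
[array([511.5, 393.9]), array([100.9,  59. ]), np.float64(13.0)] 46.39722285846593
136 [array([ 403.5, -242.8]), array([32. , 45.8]), np.float64(74.4)]
```

move_arm([
  {"x": -1.4, "y": -5.8, "z": 30, "rx": 0, "ry": 0, "rz": 0},
  {"x": 0, "y": 0, "z": 40, "rx": 0, "ry": 0, "rz": 0},
  {"x": 0, "y": 0, "z": 30, "rx": 0, "ry": 0, "rz": 0},
  {"x": 0, "y": 0, "z": 20, "rx": 0, "ry": 0, "rz": 0},
  {"x": 0, "y": 0, "z": 15, "rx": 0, "ry": 0, "rz": 0},
  {"x": 0, "y": 0, "z": 10, "rx": 0, "ry": 0, "rz": 0},
  {"x": 0, "y": 0, "z": 5, "rx": 0, "ry": 0, "rz": 0},
  {"x": 0, "y": 0, "z": 0, "rx": 0, "ry": 0, "rz": 0},
  {"x": 0, "y": 0, "z": 0, "rx": 0, "ry": 0, "rz": 0},
])

```text
time_s: 13.15
ee_pos: [406.3, -236.4, 10.9]
ee_rot: [-180.0, 0.1, 163.7]
force: [0.1, -0.8, -0.3]
gripper_width: 86.8
gripper_force: 0.0
```

move_arm([
  {"x": 0, "y": 0, "z": 0, "rx": 0, "ry": 0, "rz": 0},
  {"x": 0, "y": 0, "z": 0, "rx": 0, "ry": 0, "rz": 0},
  {"x": 0, "y": 0, "z": 0, "rx": 0, "ry": 0, "rz": 0},
  {"x": 0, "y": 0, "z": 0, "rx": 0, "ry": 0, "rz": 0},
  {"x": 0, "y": 0, "z": 0, "rx": 0, "ry": 0, "rz": 0},
  {"x": 0, "y": 0, "z": 0, "rx": 0, "ry": 0, "rz": 0},
  {"x": 0, "y": 0, "z": 0, "rx": 0, "ry": 0, "rz": 0},
  {"x": 0, "y": 0, "z": 0, "rx": 0, "ry": 0, "rz": 0},
], grip=0)

```text
time_s: 13.95
ee_pos: [405.8, -236.5, 10.5]
ee_rot: [180.0, 0.0, 163.6]
force: [-0.6, -0.2, 0.6]
gripper_width: 46.2
gripper_force: 25.0
```

move_arm([
  {"x": 0, "y": 0, "z": -15, "rx": 0, "ry": 0, "rz": 0},
  {"x": 0, "y": 0, "z": -30, "rx": 0, "ry": 0, "rz": 0},
  {"x": 0, "y": 0, "z": -30, "rx": 0, "ry": 0, "rz": 0},
  {"x": 0, "y": 0, "z": -25, "rx": 0, "ry": 0, "rz": 0},
  {"x": 0, "y": 0, "z": 0, "rx": 0, "ry": 0, "rz": 0},
])

```text
time_s: 14.45
ee_pos: [407.9, -237.7, 113.4]
ee_rot: [-179.9, 0.4, 163.6]
force: [0.4, -0.7, -1.7]
gripper_width: 45.4
gripper_force: 25.0
```

```bash
python3 go.py 628.5 -238.5 100 155.4
```

```text
pos [ 407.9 -237.7  113.4] rot [-179.9    0.4  163.6] q [ -32.   14.  112.    0.   54. -105.] t 14.4 w 45.4
rz total 0.144 then tool shift [-200.9   91.1   13.4] rows>= 4.42081137074263
```

move_arm([
  {"x": 0, "y": 0, "z": 0, "rx": 0, "ry": 0, "rz": 0.072},
  {"x": 0, "y": 0, "z": 0, "rx": 0, "ry": 0, "rz": 0.072},
  {"x": -15, "y": 7, "z": 0, "rx": 0, "ry": 0, "rz": 0},
  {"x": -35, "y": 16, "z": 0, "rx": 0, "ry": 0, "rz": 0},
  {"x": -40, "y": 18, "z": 0, "rx": 0, "ry": 0, "rz": 0},
  {"x": -40, "y": 18, "z": 0, "rx": 0, "ry": 0, "rz": 0},
  {"x": -35, "y": 16, "z": 0, "rx": 0, "ry": 0, "rz": 0},
  {"x": -25, "y": 11, "z": 10, "rx": 0, "ry": 0, "rz": 0},
  {"x": -11, "y": 5, "z": 10, "rx": 0, "ry": 0, "rz": 0},
  {"x": 0, "y": 0, "z": 10, "rx": 0, "ry": 0, "rz": 0},
])

```text
time_s: 15.45
ee_pos: [626.5, -237.0, 77.9]
ee_rot: [-180.0, -0.1, 155.4]
force: [-0.3, -0.1, -0.1]
gripper_width: 45.9
gripper_force: 25.0
```

```bash
python3 - <<'E'
from h import *
f=grab_frame('wrist'); save(f,'w5.png')
E
python3 go.py 629 -239 14 155.4
```

```text
pos [ 624.  -236.6   76.2] rot [-180.    -0.4  155.4] q [-22.  33.  87.  -0.  61. -87.] t 15.5 w 45.8
rz total -0.0 then tool shift [-5.5 -0.1 62.2] rows>= 1.248392667643325
```

View pics/w5.png

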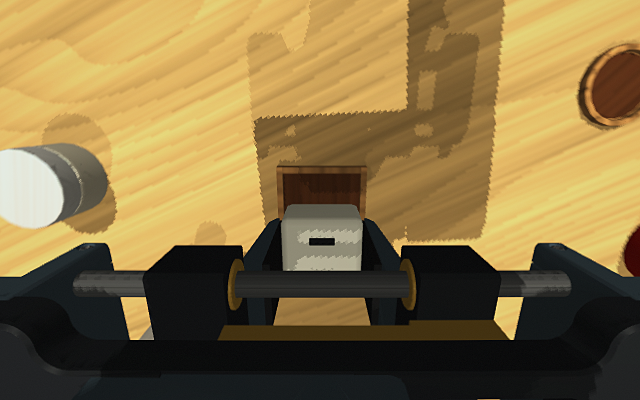

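The tray spans px 277–366, square to the charger (282–361) and centred on it. Lowering now.

move_arm([
  {"x": -3, "y": 0, "z": 15, "rx": 0, "ry": 0, "rz": 0},
  {"x": 0, "y": 0, "z": 15, "rx": 0, "ry": 0, "rz": 0},
  {"x": 0, "y": 0, "z": 12, "rx": 0, "ry": 0, "rz": 0},
  {"x": 0, "y": 0, "z": 8, "rx": 0, "ry": 0, "rz": 0},
  {"x": 0, "y": 0, "z": 4, "rx": 0, "ry": 0, "rz": 0},
  {"x": 0, "y": 0, "z": 2, "rx": 0, "ry": 0, "rz": 0},
  {"x": 0, "y": 0, "z": 0, "rx": 0, "ry": 0, "rz": 0},
  {"x": 0, "y": 0, "z": 0, "rx": 0, "ry": 0, "rz": 0},
])

```text
time_s: 16.3
ee_pos: [629.6, -238.9, 25.0]
ee_rot: [180.0, 0.1, 155.4]
force: [0.7, -0.6, -1.0]
gripper_width: 45.8
gripper_force: 25.0
```

```bash
python3 go.py 629 -239 13.5 155.4
```

```text
pos [ 629.6 -238.9   25. ] rot [1.800e+02 1.000e-01 1.554e+02] q [-22.  36.  89.   0.  55. -87.] t 16.3 w 45.8
rz total -0.0 then tool shift [ 0.5 -0.3 11.5] rows>= 0.23022268115775288
```

move_arm([
  {"x": 0, "y": 0, "z": 5, "rx": 0, "ry": 0, "rz": 0},
  {"x": 0, "y": 0, "z": 3, "rx": 0, "ry": 0, "rz": 0},
  {"x": 0, "y": 0, "z": 2, "rx": 0, "ry": 0, "rz": 0},
  {"x": 0, "y": 0, "z": 1, "rx": 0, "ry": 0, "rz": 0},
  {"x": 0, "y": 0, "z": 0, "rx": 0, "ry": 0, "rz": 0},
  {"x": 0, "y": 0, "z": 0, "rx": 0, "ry": 0, "rz": 0},
])

```text
time_s: 16.9
ee_pos: [629.2, -238.7, 13.5]
ee_rot: [180.0, -0.0, 155.4]
force: [0.0, -0.2, 1.2]
gripper_width: 45.7
gripper_force: 25.0
```

move_arm([
  {"x": 0, "y": 0, "z": 0, "rx": 0, "ry": 0, "rz": 0},
  {"x": 0, "y": 0, "z": 0, "rx": 0, "ry": 0, "rz": 0},
  {"x": 0, "y": 0, "z": 0, "rx": 0, "ry": 0, "rz": 0},
  {"x": 0, "y": 0, "z": 0, "rx": 0, "ry": 0, "rz": 0},
  {"x": 0, "y": 0, "z": 0, "rx": 0, "ry": 0, "rz": 0},
  {"x": 0, "y": 0, "z": 0, "rx": 0, "ry": 0, "rz": 0},
  {"x": 0, "y": 0, "z": 0, "rx": 0, "ry": 0, "rz": 0},
], grip=1)

```text
time_s: 17.6
ee_pos: [629.2, -238.7, 13.4]
ee_rot: [180.0, 0.0, 155.4]
force: [0.0, -0.3, 1.4]
gripper_width: 91.5
gripper_force: 0.0
```

move_arm([
  {"x": 0, "y": 0, "z": -15, "rx": 0, "ry": 0, "rz": 0},
  {"x": 0, "y": 0, "z": -30, "rx": 0, "ry": 0, "rz": 0},
  {"x": 0, "y": 0, "z": -45, "rx": 0, "ry": 0, "rz": 0},
  {"x": 0, "y": 0, "z": -45, "rx": 0, "ry": 0, "rz": 0},
  {"x": 0, "y": 0, "z": -20, "rx": 0, "ry": 0, "rz": 0},
  {"x": 0, "y": 0, "z": 0, "rx": 0, "ry": 0, "rz": 0},
])

```text
time_s: 18.2
ee_pos: [631.4, -239.6, 174.3]
ee_rot: [180.0, 0.6, 155.4]
force: [0.5, 0.1, -0.1]
gripper_width: 91.0
gripper_force: 0.0
```

```bash
python3 - <<'E'
from h import *
f=grab_frame('wrist'); save(f,'w6.png')
E
python3 go.py 512 -421 160 161
```

```text
pos [ 630.  -239.1  171.2] rot [180.    0.3 155.4] q [-22.  29.  79.   0.  72. -87.] t 18.2 w 91.0
rz total -0.098 then tool shift [  52.4 -210.4   11.2] rows>= 4.342651238525147
```

View pics/w6.png

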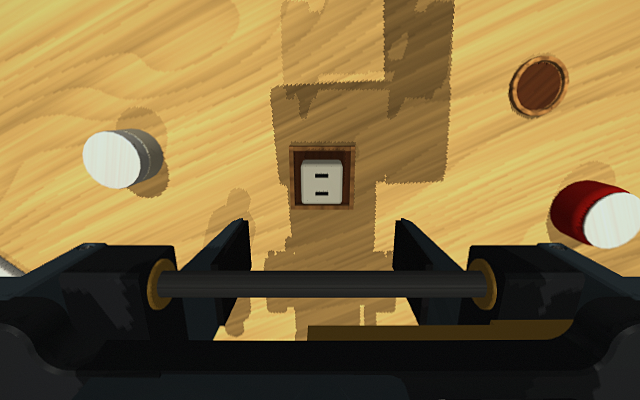

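The charger sits square in its tray at px (322,178), inside the rim (290–355). Next the jar.

move_arm([
  {"x": 0, "y": 0, "z": 0, "rx": 0, "ry": 0, "rz": -0.098},
  {"x": 6, "y": -25, "z": 0, "rx": 0, "ry": 0, "rz": 0},
  {"x": 10, "y": -40, "z": 0, "rx": 0, "ry": 0, "rz": 0},
  {"x": 10, "y": -40, "z": 0, "rx": 0, "ry": 0, "rz": 0},
  {"x": 10, "y": -40, "z": 0, "rx": 0, "ry": 0, "rz": 0},
  {"x": 9, "y": -36, "z": 0, "rx": 0, "ry": 0, "rz": 0},
  {"x": 7, "y": -29, "z": 0, "rx": 0, "ry": 0, "rz": 0},
  {"x": 0, "y": 0, "z": 0, "rx": 0, "ry": 0, "rz": 0},
  {"x": 0, "y": 0, "z": 0, "rx": 0, "ry": 0, "rz": 0},
])

```text
time_s: 19.15
ee_pos: [510.7, -420.1, 166.8]
ee_rot: [179.9, -0.2, 160.9]
force: [0.1, 0.2, -0.1]
gripper_width: 91.1
gripper_force: 0.0
```

```bash
python3 go.py 512 -421 8.5 161
```

```text
pos [ 510.7 -420.1  166.8] rot [179.9  -0.2 160.9] q [ -40.   28.   81.    0.   71. -111.] t 19.1 w 91.1
rz total -0.002 then tool shift [ -1.5  -0.5 158.3] rows>= 3.1657634226317866
```

move_arm([
  {"x": -1, "y": 0, "z": 30, "rx": 0, "ry": 0, "rz": 0},
  {"x": 0, "y": 0, "z": 40, "rx": 0, "ry": 0, "rz": 0},
  {"x": 0, "y": 0, "z": 30, "rx": 0, "ry": 0, "rz": 0},
  {"x": 0, "y": 0, "z": 20, "rx": 0, "ry": 0, "rz": 0},
  {"x": 0, "y": 0, "z": 16, "rx": 0, "ry": 0, "rz": 0},
  {"x": 0, "y": 0, "z": 12, "rx": 0, "ry": 0, "rz": 0},
  {"x": 0, "y": 0, "z": 7, "rx": 0, "ry": 0, "rz": 0},
  {"x": 0, "y": 0, "z": 2, "rx": 0, "ry": 0, "rz": 0},
  {"x": 0, "y": 0, "z": 0, "rx": 0, "ry": 0, "rz": 0},
])

```text
time_s: 20.05
ee_pos: [513.0, -420.6, 11.6]
ee_rot: [-180.0, 0.0, 161.0]
force: [0.3, -0.4, -0.1]
gripper_width: 91.4
gripper_force: 0.0
```

move_arm([
  {"x": 0, "y": 0, "z": 0, "rx": 0, "ry": 0, "rz": 0},
  {"x": 0, "y": 0, "z": 0, "rx": 0, "ry": 0, "rz": 0},
  {"x": 0, "y": 0, "z": 0, "rx": 0, "ry": 0, "rz": 0},
  {"x": 0, "y": 0, "z": 0, "rx": 0, "ry": 0, "rz": 0},
  {"x": 0, "y": 0, "z": 0, "rx": 0, "ry": 0, "rz": 0},
  {"x": 0, "y": 0, "z": 0, "rx": 0, "ry": 0, "rz": 0},
  {"x": 0, "y": 0, "z": 0, "rx": 0, "ry": 0, "rz": 0},
  {"x": 0, "y": 0, "z": 0, "rx": 0, "ry": 0, "rz": 0},
], grip=0, squeeze=30)

```text
time_s: 20.85
ee_pos: [512.7, -421.0, 11.8]
ee_rot: [-180.0, 0.0, 161.0]
force: [-1.1, -0.7, 3.3]
gripper_width: 59.4
gripper_force: 30.0
```

move_arm([
  {"x": 0, "y": 0, "z": -15, "rx": 0, "ry": 0, "rz": 0},
  {"x": 0, "y": 0, "z": -30, "rx": 0, "ry": 0, "rz": 0},
  {"x": 0, "y": 0, "z": -40, "rx": 0, "ry": 0, "rz": 0},
  {"x": 0, "y": 0, "z": -35, "rx": 0, "ry": 0, "rz": 0},
  {"x": 0, "y": 0, "z": -10, "rx": 0, "ry": 0, "rz": 0},
  {"x": 0, "y": 0, "z": 0, "rx": 0, "ry": 0, "rz": 0},
])

```text
time_s: 21.45
ee_pos: [513.2, -421.0, 143.2]
ee_rot: [-179.9, 0.2, 161.0]
force: [0.4, 0.1, -1.7]
gripper_width: 59.5
gripper_force: 30.0
```

```bash
python3 - <<'E'
from h import *
f=grab_frame('wrist'); save(f,'w7.png')
E
python3 go.py 595.5 219.5 130 161
```

```text
pos [ 512.2 -420.2  141. ] rot [180.  -0. 161.] q [ -40.   29.   83.    0.   68. -111.] t 21.5 w 59.4
rz total -0.0 then tool shift [129.6 632.   11. ] rows>= 12.904760008242162
```

View pics/w7.png

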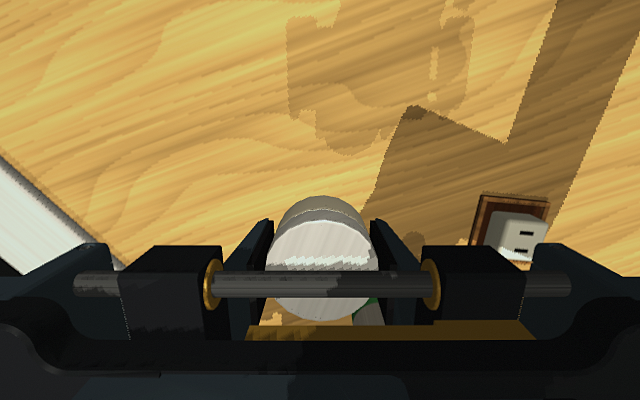

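The jar is held upright at px (320,260). Carry it to the large round tray.

move_arm([
  {"x": 2.5, "y": 12, "z": 0, "rx": 0, "ry": 0, "rz": 0},
  {"x": 5, "y": 24, "z": 0, "rx": 0, "ry": 0, "rz": 0},
  {"x": 7.4, "y": 36, "z": 0, "rx": 0, "ry": 0, "rz": 0},
  {"x": 8.2, "y": 40, "z": 0, "rx": 0, "ry": 0, "rz": 0},
  {"x": 8.2, "y": 40, "z": 0, "rx": 0, "ry": 0, "rz": 0},
  {"x": 8.2, "y": 40, "z": 0, "rx": 0, "ry": 0, "rz": 0},
  {"x": 8.2, "y": 40, "z": 0, "rx": 0, "ry": 0, "rz": 0},
  {"x": 8.2, "y": 40, "z": 0, "rx": 0, "ry": 0, "rz": 0},
  {"x": 8.2, "y": 40, "z": 0, "rx": 0, "ry": 0, "rz": 0},
  {"x": 8.2, "y": 40, "z": 0, "rx": 0, "ry": 0, "rz": 0},
])

```text
time_s: 22.5
ee_pos: [557.1, -61.7, 139.3]
ee_rot: [-180.0, -0.3, 161.0]
force: [1.1, 0.0, -1.0]
gripper_width: 59.4
gripper_force: 30.0
```

move_arm([
  {"x": 8.2, "y": 40, "z": 0, "rx": 0, "ry": 0, "rz": 0},
  {"x": 8.2, "y": 40, "z": 0, "rx": 0, "ry": 0, "rz": 0},
  {"x": 8.2, "y": 40, "z": 0, "rx": 0, "ry": 0, "rz": 0},
  {"x": 8.2, "y": 40, "z": 0, "rx": 0, "ry": 0, "rz": 0},
  {"x": 8.2, "y": 40, "z": 0, "rx": 0, "ry": 0, "rz": 0},
  {"x": 7.4, "y": 36, "z": 10, "rx": 0, "ry": 0, "rz": 0},
  {"x": 5, "y": 24, "z": 15, "rx": 0, "ry": 0, "rz": 0},
  {"x": 3.5, "y": 17, "z": 15, "rx": 0, "ry": 0, "rz": 0},
  {"x": 0, "y": 0, "z": 15, "rx": 0, "ry": 0, "rz": 0},
  {"x": 0, "y": 0, "z": 0, "rx": 0, "ry": 0, "rz": 0},
])

```text
time_s: 23.5
ee_pos: [592.2, 215.8, 82.2]
ee_rot: [-179.7, -0.4, 161.0]
force: [-0.6, 0.8, -2.0]
gripper_width: 59.6
gripper_force: 30.0
```

```bash
python3 - <<'E'
from h import *
f=grab_frame('wrist'); save(f,'w8.png')
E
python3 go.py 595.5 219.5 14.8 161
```

```text
pos [593.3 215.6  83.9] rot [-179.8   -0.3  161. ] q [ 19.  29.  92.  -0.  59. -52.] t 23.6 w 59.6
rz total -0.0 then tool shift [-0.8  4.4 69.1] rows>= 1.384584521361596
```

View pics/w8.png

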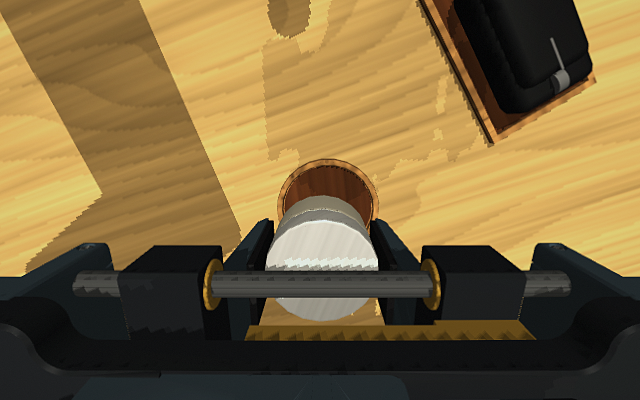

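The tray rim is at px 278–379 (centre 328) and the jar centre at 322. That matches the computed +4 mm shift. Lowering.

move_arm([
  {"x": -1, "y": 4, "z": 15, "rx": 0, "ry": 0, "rz": 0},
  {"x": 0, "y": 0, "z": 15, "rx": 0, "ry": 0, "rz": 0},
  {"x": 0, "y": 0, "z": 12, "rx": 0, "ry": 0, "rz": 0},
  {"x": 0, "y": 0, "z": 8, "rx": 0, "ry": 0, "rz": 0},
  {"x": 0, "y": 0, "z": 5, "rx": 0, "ry": 0, "rz": 0},
  {"x": 0, "y": 0, "z": 4, "rx": 0, "ry": 0, "rz": 0},
  {"x": 0, "y": 0, "z": 0, "rx": 0, "ry": 0, "rz": 0},
  {"x": 0, "y": 0, "z": 0, "rx": 0, "ry": 0, "rz": 0},
])

```text
time_s: 24.35
ee_pos: [597.9, 219.7, 27.9]
ee_rot: [180.0, 0.0, 161.0]
force: [0.1, 0.1, -1.7]
gripper_width: 59.5
gripper_force: 30.0
```

```bash
python3 go.py 595.5 219.5 14.8 161
```

```text
pos [597.9 219.7  27.9] rot [180.   0. 161.] q [ 19.  33.  95.   0.  52. -52.] t 24.4 w 59.5
rz total -0.0 then tool shift [ 2.2 -0.9 13.1] rows>= 0.2653933498872844
```

move_arm([
  {"x": 2, "y": -1, "z": 6, "rx": 0, "ry": 0, "rz": 0},
  {"x": 0, "y": 0, "z": 3.5, "rx": 0, "ry": 0, "rz": 0},
  {"x": 0, "y": 0, "z": 2, "rx": 0, "ry": 0, "rz": 0},
  {"x": 0, "y": 0, "z": 1, "rx": 0, "ry": 0, "rz": 0},
  {"x": 0, "y": 0, "z": 0, "rx": 0, "ry": 0, "rz": 0},
  {"x": 0, "y": 0, "z": 0, "rx": 0, "ry": 0, "rz": 0},
])

```text
time_s: 24.95
ee_pos: [595.5, 219.3, 15.0]
ee_rot: [180.0, 0.0, 161.0]
force: [0.7, 0.2, -2.1]
gripper_width: 59.6
gripper_force: 30.0
```

move_arm([
  {"x": 0, "y": 0, "z": 0, "rx": 0, "ry": 0, "rz": 0},
  {"x": 0, "y": 0, "z": 0, "rx": 0, "ry": 0, "rz": 0},
  {"x": 0, "y": 0, "z": 0, "rx": 0, "ry": 0, "rz": 0},
  {"x": 0, "y": 0, "z": 0, "rx": 0, "ry": 0, "rz": 0},
  {"x": 0, "y": 0, "z": 0, "rx": 0, "ry": 0, "rz": 0},
  {"x": 0, "y": 0, "z": 0, "rx": 0, "ry": 0, "rz": 0},
  {"x": 0, "y": 0, "z": 0, "rx": 0, "ry": 0, "rz": 0},
], grip=1)

```text
time_s: 25.65
ee_pos: [595.4, 219.2, 15.0]
ee_rot: [180.0, 0.0, 161.0]
force: [-0.1, 0.4, -0.1]
gripper_width: 91.4
gripper_force: 0.0
```

move_arm([
  {"x": 0, "y": 0, "z": -15, "rx": 0, "ry": 0, "rz": 0},
  {"x": 0, "y": 0, "z": -30, "rx": 0, "ry": 0, "rz": 0},
  {"x": 0, "y": 0, "z": -45, "rx": 0, "ry": 0, "rz": 0},
  {"x": 0, "y": 0, "z": -45, "rx": 0, "ry": 0, "rz": 0},
  {"x": 0, "y": 0, "z": -20, "rx": 0, "ry": 0, "rz": 0},
  {"x": 0, "y": 0, "z": 0, "rx": 0, "ry": 0, "rz": 0},
])

```text
time_s: 26.25
ee_pos: [597.4, 220.0, 174.2]
ee_rot: [179.7, 0.4, 161.0]
force: [0.1, 0.1, -0.6]
gripper_width: 90.9
gripper_force: 0.0
```

```bash
python3 - <<'E'
from h import *
f=grab_frame('wrist'); save(f,'w9.png')
for c in ['wrist','scene']:
  f=grab_frame(c); P,u,v=cloud(f); R=cv2.Rodrigues(np.array(f['rvec'],float))[0]; print('cam',(-R.T@np.array(f['tvec'],float).ravel()).round())
  Q=P[(np.hypot(P[:,0]-409,P[:,1]-251)<40)&(P[:,2]>55)&(P[:,2]<72)]
  if len(Q)>9:print(c,len(Q),np.round(cv2.minEnclosingCircle(Q[:,:2].astype(np.float32))[0],1),np.round(cv2.minEnclosingCircle(Q[:,:2].astype(np.float32))[1],1),Q.mean(0).round(1))
E
python3 go.py 409 251 170 161
```

```text
cam [521. 244. 341.]
cam [1275.  409. 1122.]
pos [594.4 218.9 168.4] rot [-1.799e+02 -1.000e-01  1.610e+02] q [ 19.  25.  85.   0.  69. -52.] t 26.4 w 90.8
rz total -0.0 then tool shift [185.8 -30.   -1.6] rows>= 3.7633696591978856
```

View pics/w9.png

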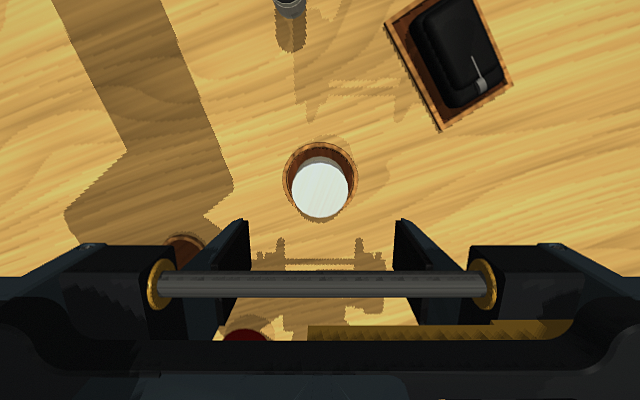

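The jar stands in its tray at px (320,185), inside the rim (282–358). The glue stick is at the top edge, px (290,5). Next the glue stick.

move_arm([
  {"x": 25, "y": -4, "z": 0, "rx": 0, "ry": 0, "rz": 0},
  {"x": 40, "y": -6.5, "z": 0, "rx": 0, "ry": 0, "rz": 0},
  {"x": 40, "y": -6.5, "z": 0, "rx": 0, "ry": 0, "rz": 0},
  {"x": 40, "y": -6.5, "z": 0, "rx": 0, "ry": 0, "rz": 0},
  {"x": 26, "y": -4, "z": 0, "rx": 0, "ry": 0, "rz": 0},
  {"x": 15, "y": -2.5, "z": 0, "rx": 0, "ry": 0, "rz": 0},
  {"x": 0, "y": 0, "z": 0, "rx": 0, "ry": 0, "rz": 0},
  {"x": 0, "y": 0, "z": 0, "rx": 0, "ry": 0, "rz": 0},
])

```text
time_s: 27.2
ee_pos: [410.6, 251.5, 169.5]
ee_rot: [-180.0, 0.0, 161.0]
force: [-0.4, -0.2, 0.2]
gripper_width: 91.3
gripper_force: 0.0
```

```bash
python3 - <<'E'
from h import *
f=grab_frame('wrist'); P,u,v=cloud(f)
Q=P[(np.hypot(P[:,0]-409,P[:,1]-251)<40)&(P[:,2]>58)&(P[:,2]<72)]
if len(Q)>9: c=cv2.minEnclosingCircle(Q[:,:2].astype(np.float32)); print(len(Q),np.round(c[0],1),c[1],Q.mean(0).round(1))
E
python3 go.py 409 251 14 161
```

```text
781 [408.1 251.9] 15.88400936126709 [407.3 252.   62.3]
pos [411.  251.5 169.7] rot [180.   0. 161.] q [ 30.  12. 105.  -0.  63. -41.] t 27.2 w 91.1
rz total -0.0 then tool shift [  1.7  -1.1 155.7] rows>= 3.1133513678326215
```

move_arm([
  {"x": 2.5, "y": -0.5, "z": 30, "rx": 0, "ry": 0, "rz": 0},
  {"x": 0, "y": 0, "z": 35, "rx": 0, "ry": 0, "rz": 0},
  {"x": 0, "y": 0, "z": 30, "rx": 0, "ry": 0, "rz": 0},
  {"x": 0, "y": 0, "z": 22, "rx": 0, "ry": 0, "rz": 0},
  {"x": 0, "y": 0, "z": 16, "rx": 0, "ry": 0, "rz": 0},
  {"x": 0, "y": 0, "z": 12, "rx": 0, "ry": 0, "rz": 0},
  {"x": 0, "y": 0, "z": 8, "rx": 0, "ry": 0, "rz": 0},
  {"x": 0, "y": 0, "z": 2, "rx": 0, "ry": 0, "rz": 0},
  {"x": 0, "y": 0, "z": 0, "rx": 0, "ry": 0, "rz": 0},
])

```text
time_s: 28.15
ee_pos: [407.8, 251.8, 14.8]
ee_rot: [180.0, 0.0, 161.0]
force: [0.6, 0.0, -0.5]
gripper_width: 91.0
gripper_force: 0.0
```

move_arm([
  {"x": 0, "y": 0, "z": 0, "rx": 0, "ry": 0, "rz": 0},
  {"x": 0, "y": 0, "z": 0, "rx": 0, "ry": 0, "rz": 0},
  {"x": 0, "y": 0, "z": 0, "rx": 0, "ry": 0, "rz": 0},
  {"x": 0, "y": 0, "z": 0, "rx": 0, "ry": 0, "rz": 0},
  {"x": 0, "y": 0, "z": 0, "rx": 0, "ry": 0, "rz": 0},
  {"x": 0, "y": 0, "z": 0, "rx": 0, "ry": 0, "rz": 0},
  {"x": 0, "y": 0, "z": 0, "rx": 0, "ry": 0, "rz": 0},
  {"x": 0, "y": 0, "z": 0, "rx": 0, "ry": 0, "rz": 0},
  {"x": 0, "y": 0, "z": 0, "rx": 0, "ry": 0, "rz": 0},
  {"x": 0, "y": 0, "z": 0, "rx": 0, "ry": 0, "rz": 0},
], grip=0, squeeze=20)

```text
time_s: 29.15
ee_pos: [407.2, 251.8, 15.0]
ee_rot: [180.0, -0.0, 161.0]
force: [0.3, 0.0, 0.3]
gripper_width: 31.7
gripper_force: 20.0
```

move_arm([
  {"x": 0, "y": 0, "z": -15, "rx": 0, "ry": 0, "rz": 0},
  {"x": 0, "y": 0, "z": -30, "rx": 0, "ry": 0, "rz": 0},
  {"x": 0, "y": 0, "z": -40, "rx": 0, "ry": 0, "rz": 0},
  {"x": 0, "y": 0, "z": -35, "rx": 0, "ry": 0, "rz": 0},
  {"x": 0, "y": 0, "z": -10, "rx": 0, "ry": 0, "rz": 0},
  {"x": 0, "y": 0, "z": 0, "rx": 0, "ry": 0, "rz": 0},
])

```text
time_s: 29.75
ee_pos: [407.9, 252.2, 146.1]
ee_rot: [179.9, 0.1, 161.0]
force: [0.1, 0.0, -1.1]
gripper_width: 31.9
gripper_force: 20.0
```

```bash
python3 - <<'E'
from h import *
f=grab_frame('wrist'); save(f,'w10.png')
E
python3 go.py 633.6 19.8 140 161
```

```text
pos [406.9 251.6 144.5] rot [-180.   -0.  161.] q [ 30.  13. 108.   0.  59. -41.] t 29.8 w 31.7
rz total -0.0 then tool shift [-289.9 -145.4    4.5] rows>= 6.485852897189952
```

View pics/w10.png

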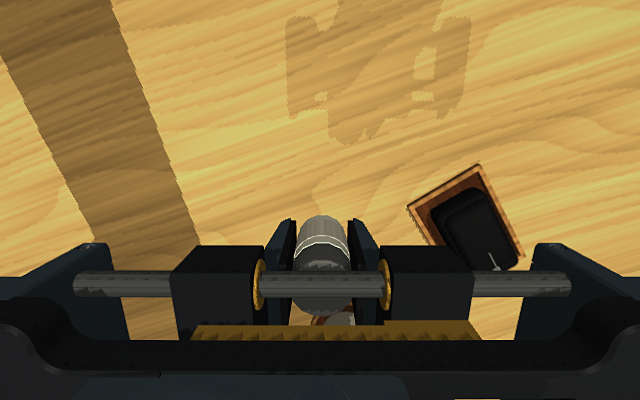

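The glue stick is held upright at px (322,265). Carry it to the small round tray.

move_arm([
  {"x": -12, "y": -6, "z": 0, "rx": 0, "ry": 0, "rz": 0},
  {"x": -24, "y": -12, "z": 0, "rx": 0, "ry": 0, "rz": 0},
  {"x": -36, "y": -18, "z": 0, "rx": 0, "ry": 0, "rz": 0},
  {"x": -40, "y": -20, "z": 0, "rx": 0, "ry": 0, "rz": 0},
  {"x": -40, "y": -20, "z": 0, "rx": 0, "ry": 0, "rz": 0},
  {"x": -40, "y": -20, "z": 0, "rx": 0, "ry": 0, "rz": 0},
  {"x": -36, "y": -18, "z": 0, "rx": 0, "ry": 0, "rz": 0},
  {"x": -30, "y": -15, "z": 10, "rx": 0, "ry": 0, "rz": 0},
  {"x": -22, "y": -11, "z": 20, "rx": 0, "ry": 0, "rz": 0},
  {"x": -10, "y": -5, "z": 20, "rx": 0, "ry": 0, "rz": 0},
])

```text
time_s: 30.8
ee_pos: [635.1, 17.1, 91.8]
ee_rot: [-179.9, -0.1, 160.9]
force: [-0.7, 0.2, -1.0]
gripper_width: 31.8
gripper_force: 20.0
```

move_arm([
  {"x": 0, "y": 0, "z": 10, "rx": 0, "ry": 0, "rz": 0},
  {"x": 0, "y": 0, "z": 0, "rx": 0, "ry": 0, "rz": 0},
  {"x": 0, "y": 0, "z": 0, "rx": 0, "ry": 0, "rz": 0},
])

```text
time_s: 31.1
ee_pos: [633.5, 20.6, 84.5]
ee_rot: [-180.0, -0.1, 161.0]
force: [-0.7, 0.5, -0.4]
gripper_width: 31.5
gripper_force: 20.0
```

```bash
python3 - <<'E'
from h import *
f=grab_frame('wrist'); save(f,'w11.png')
E
python3 go.py 633.6 19.8 18 161
```

```text
pos [634.   20.7  85.4] rot [180.   0. 161.] q [  1.  29.  92.   0.  59. -70.] t 31.1 w 31.6
rz total 0.001 then tool shift [ 0.1 -1.  67.4] rows>= 1.348604374229146
```

View pics/w11.png

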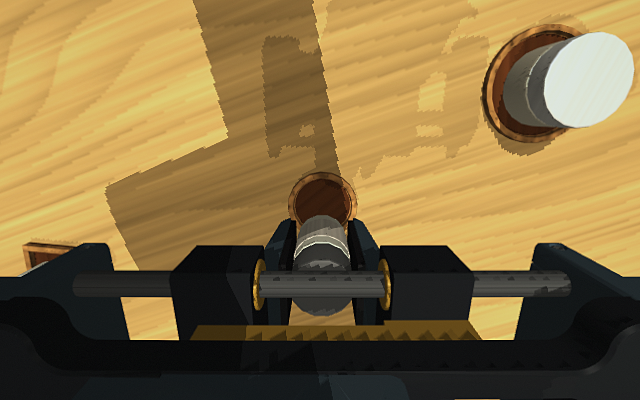

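The tray centre is at column 322, in line with the stick. Lowering.

move_arm([
  {"x": 0, "y": -1, "z": 15, "rx": 0, "ry": 0, "rz": 0},
  {"x": 0, "y": 0, "z": 15, "rx": 0, "ry": 0, "rz": 0},
  {"x": 0, "y": 0, "z": 12, "rx": 0, "ry": 0, "rz": 0},
  {"x": 0, "y": 0, "z": 8, "rx": 0, "ry": 0, "rz": 0},
  {"x": 0, "y": 0, "z": 5, "rx": 0, "ry": 0, "rz": 0},
  {"x": 0, "y": 0, "z": 2, "rx": 0, "ry": 0, "rz": 0},
  {"x": 0, "y": 0, "z": 0, "rx": 0, "ry": 0, "rz": 0},
  {"x": 0, "y": 0, "z": 0, "rx": 0, "ry": 0, "rz": 0},
])

```text
time_s: 31.95
ee_pos: [634.2, 19.3, 28.4]
ee_rot: [180.0, 0.1, 161.0]
force: [0.4, -0.3, -0.3]
gripper_width: 31.4
gripper_force: 20.0
```

```bash
python3 go.py 633.6 19.8 18.2 161
```

```text
pos [634.2  19.3  28.4] rot [1.80e+02 1.00e-01 1.61e+02] q [  1.  33.  95.   0.  52. -70.] t 31.9 w 31.4
rz total -0.0 then tool shift [ 0.8  0.2 10.2] rows>= 0.20542271598206469
```

move_arm([
  {"x": 0.5, "y": 0, "z": 4.5, "rx": 0, "ry": 0, "rz": 0},
  {"x": 0, "y": 0, "z": 2.5, "rx": 0, "ry": 0, "rz": 0},
  {"x": 0, "y": 0, "z": 1.5, "rx": 0, "ry": 0, "rz": 0},
  {"x": 0, "y": 0, "z": 1, "rx": 0, "ry": 0, "rz": 0},
  {"x": 0, "y": 0, "z": 0, "rx": 0, "ry": 0, "rz": 0},
  {"x": 0, "y": 0, "z": 0, "rx": 0, "ry": 0, "rz": 0},
])

```text
time_s: 32.55
ee_pos: [633.4, 19.5, 18.5]
ee_rot: [180.0, 0.0, 161.0]
force: [0.5, -0.5, -0.4]
gripper_width: 31.0
gripper_force: 20.0
```

move_arm([
  {"x": 0, "y": 0, "z": 0, "rx": 0, "ry": 0, "rz": 0},
  {"x": 0, "y": 0, "z": 0, "rx": 0, "ry": 0, "rz": 0},
  {"x": 0, "y": 0, "z": 0, "rx": 0, "ry": 0, "rz": 0},
  {"x": 0, "y": 0, "z": 0, "rx": 0, "ry": 0, "rz": 0},
  {"x": 0, "y": 0, "z": 0, "rx": 0, "ry": 0, "rz": 0},
  {"x": 0, "y": 0, "z": 0, "rx": 0, "ry": 0, "rz": 0},
  {"x": 0, "y": 0, "z": 0, "rx": 0, "ry": 0, "rz": 0},
], grip=1)

```text
time_s: 33.25
ee_pos: [633.3, 19.5, 18.5]
ee_rot: [180.0, -0.0, 161.0]
force: [-0.5, -0.4, 0.7]
gripper_width: 84.5
gripper_force: 0.0
```

move_arm([
  {"x": 0, "y": 0, "z": -15, "rx": 0, "ry": 0, "rz": 0},
  {"x": 0, "y": 0, "z": -30, "rx": 0, "ry": 0, "rz": 0},
  {"x": 0, "y": 0, "z": -45, "rx": 0, "ry": 0, "rz": 0},
  {"x": 0, "y": 0, "z": -45, "rx": 0, "ry": 0, "rz": 0},
  {"x": 20, "y": 0, "z": -25, "rx": 0, "ry": 0, "rz": 0},
  {"x": 40, "y": 0, "z": 0, "rx": 0, "ry": 0, "rz": 0},
  {"x": 40, "y": 0, "z": 0, "rx": 0, "ry": 0, "rz": 0},
  {"x": 40, "y": 0, "z": 0, "rx": 0, "ry": 0, "rz": 0},
  {"x": 20, "y": 0, "z": 0, "rx": 0, "ry": 0, "rz": 0},
  {"x": 0, "y": 0, "z": 0, "rx": 0, "ry": 0, "rz": 0},
])

```text
time_s: 34.25
ee_pos: [479.4, 72.2, 178.8]
ee_rot: [-180.0, -0.1, 161.1]
force: [0.7, 0.3, 0.9]
gripper_width: 91.3
gripper_force: 0.0
```

Run:
```python
from h import *
f=grab_frame('top'); P,u,v=cloud(f)
cv2.imwrite('pics/top2.png',cv2.resize(f['img'][80:320,120:540,::-1],None,fx=1.9,fy=1.9))
for n,c,r,lo,hi in [('mouse',(511,395),75,16,60),('charger',(629,-239),45,25,45),('jar',(595,219),50,40,60),('glue',(634,20),40,55,80),('tin',(794,36),60,40,60)]:
    Q=P[(np.hypot(P[:,0]-c[0],P[:,1]-c[1])<r)&(P[:,2]>lo)&(P[:,2]<hi)]
    if len(Q)<5: print(n,'none');continue
    a=cv2.minAreaRect(Q[:,:2].astype(np.float32)); b=cv2.minEnclosingCircle(Q[:,:2].astype(np.float32))
    print(n,len(Q),np.round(a[0],1),np.round(a[1]),round(a[2],1),'circ',np.round(b[0],1),round(b[1],1),'z',np.percentile(Q[:,2],[10,50,95]).round(1))
print(state()['ee_pos'])
```

```text
mouse 953 [511.6 393.2] [101.  58.] 12.6 circ [511.4 393.5] 54.6 z [28.9 40.4 45.5]
charger 333 [ 628.1 -239. ] [46. 47.] 65.9 circ [ 628.2 -238.5] 30.2 z [31.4 35.  38.5]
jar none
glue 135 [633.8  17.8] [29. 30.] 4.1 circ [634.7  17.7] 15.7 z [63.1 66.8 69.7]
tin 525 [793.4  34.1] [67. 65.] 51.0 circ [793.8  35.3] 35.0 z [45.9 50.2 53.6]
[481.59621197  71.82176836 178.9737538 ]
```

View pics/top2.png

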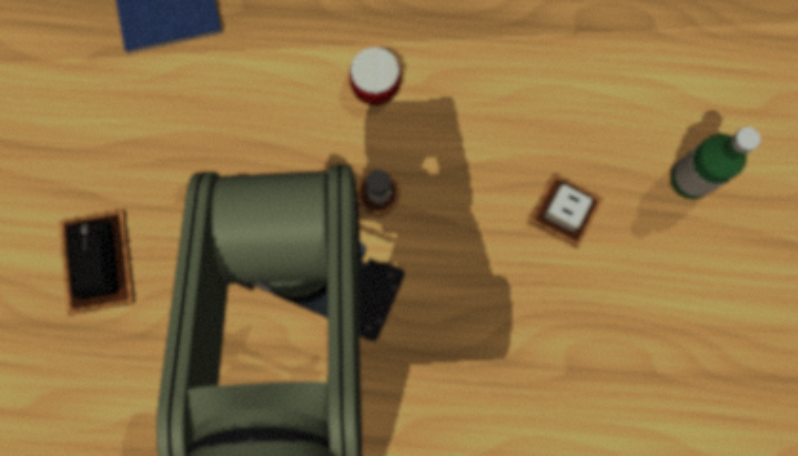

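In the crop the mouse (95,258), glue stick (378,188) and charger (570,205) all sit in their trays at the right heights. The bottle and tin are unmoved. The arm hides the jar here, so I'll check it with the scene camera and then hand in.

Run:
```python
from h import *
f=grab_frame('scene'); P,u,v=cloud(f)
Q=P[(np.hypot(P[:,0]-595,P[:,1]-219)<50)&(P[:,2]>42)&(P[:,2]<60)]
b=cv2.minEnclosingCircle(Q[:,:2].astype(np.float32)); print(len(Q),np.round(b[0],1),b[1],np.median(Q[:,2]))
ok=len(Q)>20 and np.hypot(b[0][0]-595.5,b[0][1]-219.5)<7 and abs(np.median(Q[:,2])-51)<4
print(ok, job_done() if ok else '')
```

```text
306 [598.  220.9] 31.95188331604004 49.15674764658728
the job is handed in; nothing more can be done
True None
```

The mouse, charger block, cream jar and glue stick each stand let go inside the rim of their own tray, the bottle and tin were not touched, and the job was handed in at about 34 s; no verdict was returned.

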